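# Snap a check gauge onto a tilted test nipple and hold it

### The arm

A 6-joint arm with a two-finger parallel gripper is mounted at the origin on the work surface. World frame = base frame: x ahead of the robot, y to its left, z up, the work surface at z = 0. Lengths are in mm, angles in rad, forces in N, time in s.
With the tool pointing down it reaches from about 400 to 925 mm from the base axis. Payload 12.5 kg.
Tool frame: the origin (TCP) lies midway between the tips of the shut fingers; the grasp point (between the pads) lies 19 mm behind it; z points along the fingers, y is the line along which they close (so a half turn about z gives the same grasp; the last joint's range is limited). The gripper opens to 95 mm and grips with 3 to 60 N. Pads are 20 mm wide; open, the fingers measure 119 mm over their backs; the gripper's body (75 mm by 180 mm) begins 59 mm behind the grasp point.
Start: joints at [1.044, 0.491, 1.559, -0, 1.092, -0.106], TCP at [255.293, 570.502, 214.661] pointing down, gripper open.
Joint ranges: [-3.1, 3.1], [-0.84, 2.19], [0.05, 2.79], [-1.13, 4.28], [0.06, 2.93], [-2.69, 2.69]. Speed limits (rad/s): [2.22, 2.22, 2.79, 3.14, 3.14, 3.14].

### API

Orientations are given as [roll, pitch, yaw] about the fixed x, y, z axes, in that order (R = Rz(yaw) Ry(pitch) Rx(roll)).
In Python, from cell import state, read_camera, job_done gives the robot as it stands.
- The arm moves only by the tool carry_out, never from a script. Its argument "moves" is a list of rows, each an object with "slide": the shift along the tool's x, y, z as a fraction of full scale, a list of three; "spin": the turn about the tool's z as a fraction of full scale. A call has 1 to 12 rows; each row shifts and turns the commanded pose from where the row before left it, along the tool's axes as they then stand; what a row does not reach is not made up. Full scale, the value 1, is 0.4 m for a shift and 30 degrees for a turn. A row lasts 1/12 s, in which the tool goes at most 41.7 mm and 7.16 degrees, less where a joint would pass 70% of its speed; a pose out of reach is approached as far as the arm can. A call with a number of a shift or a turn outside -1 to 1 is refused whole. A call with a gripper value outside its range is refused whole. "hand" is the closure, from 0 (fully open) to 1 (shut), set as the call begins (left out, the last holds). The fingers move at their own pace and stop on an object; the grip force is fixed at half the most. Time passes only in rows, so rows that do not move let the fingers close. It gives the time, the measured TCP pose, the force, the opening and the grip force at its end, in the units of the state.
- state(): the state, without advancing time (a new reading comes with each control period).
- read_camera(name): name is "side" or "top"; returns a dict with "color" (480x640x3 uint8, red, green, blue), "K" (3x3 intrinsics, pixels), "R" (3x3) and "t" (3): a world point X has camera coordinates R X + t. Camera axes: x right, y down, z forward; pixel columns grow to the right and rows downward; lengths in mm; the calibration is good to about 2 mm. A picture is of the moment at which its call begins. There is no depth.
- job_done(): hands the job in; it is judged then, once.
The state is a dict: "t": time; "joints": joint angles; "qvel": joint speeds; "tau": joint torques, N m; "eef_pos": TCP position; "tcp_rot": TCP orientation; "ft_force": force on the tool from outside, world axes, zero at the start; "moment": the same for the moment, N m; "opening": opening from 0.0 (shut) to 1.0 (fully open); "grip_force": force on a finger pad.
Only numpy, scipy, OpenCV 4.12 (cv2) and the standard library are available. Lean on these libraries where they do the work, as an engineer would, in place of code of your own. Each camera call takes 0.05 s, during which the arm holds its last target. There are 200 camera calls.

### The job

Check the pressure of the bench purge unit: pick up the hand-held check gauge standing on the bench, press its socket squarely onto the unit's tilted test nipple until it snaps on and sits fully home, and keep pushing against the valve spring. The program finishes while still gripping the gauge and holding it fully home, without releasing it; leave the tube rack, pen pot and tip box where they are.

Things in the scene. Friction and masses are not known exactly. Their poses are not given: they have to be found in the camera images.
- gauge: Check gauge, 0.22 kg, loose, standing on the bench mouth down. Origin: centre of the mouth's lower face; +z up its axis to the dial. From the mouth up: steel socket 44 mm dia (46 at a dark band), 0-42 mm; black square grip 30 x 30 mm, sides along x and y, 42-88 mm; steel dial 30 mm dia, 88-94 mm. Mouth: lip 4 mm thick with a 21 mm hole, then a 29 mm bore; flat ceiling 32 mm above the mouth.
- grip (a point): Point on the gauge's axis 66 mm above the mouth, in the middle of the square grip (46 mm long): pinch it here across two flat sides, dial towards the palm. The socket's top, 24 mm below this point, is a shoulder 7 mm wide on which fingertips can push. The gauge fits the nipple at any turn about its axis.
- nipple: Steel test nipple fixed on the purge unit, tilted 25 degrees from vertical towards the unit's front (-x of unit). Origin: centre of its foot, on the face of a flat aluminium collar 58 mm dia; +z along the nipple's axis, out of the collar. Foot 18 mm dia up to 9 mm; stem 11 mm dia up to 30 mm; a brass valve pin, 7 mm dia, stands out of the top to 42 mm.
- nipple_top (a point): Top of the nipple's stem, 30 mm along its axis. From here four sprung pawls spread downwards to 26 mm across at 13 mm above the collar. The gauge's lip pushes them in (5 to 10 N in all) and they snap out behind it when the mouth is about 9 mm above the collar. Fully home, the mouth lies on the collar. Let go, the spring lifts the snapped gauge back to about 9 mm.
- pin (a joint): How far the valve pin is pushed in, m: 0 = out, 0.010 = gauge fully home. It meets the socket's ceiling when the mouth is 10 mm above the collar. Spring: 5 N at first touch, 13 N at 0.010.
- unit: White plastic purge unit, fixed to the bench, 170 mm deep (x -75 to 95 mm), 150 mm wide (y), 50 mm high, with a tilted white block carrying the collar and the nipple. Origin: on the bench, under the unit; +z up. The nipple's origin is 20 mm towards the unit's front (-x) and 95 mm up.
- tube_rack: Bystander: loose blue tube rack, 70 x 110 mm, 36 mm high. Origin: centre of its underside.
- pen_pot: Bystander: loose grey pot with pens, 68 mm diameter, about 140 mm high. Origin: centre of its underside.
- tip_box: Bystander: loose grey pipette-tip box with clear lid, 85 x 120 mm, 72 mm high. Origin: centre of its underside.

How it is judged (in metres and radians):
On the way, in this order (a step that is already met when the one before it is completed fails the run):
1. the gauge is lifted clear of the bench (height (world z) of gauge above 0.05 m), for 0.2 s.
2. the socket has snapped over the nipple and is pressed home against the valve spring (value of joint pin above 0.007 m and z of gauge in the frame of nipple below 0.003 m and angle between the z axis of gauge and the z axis of nipple, either way round below 0.1 rad), for 0.2 s.
At the end, for the whole second after the job is handed in: The gauge's socket is snapped on the nipple and held home by the gripper: mouth within 3 mm of the collar and of the nipple's axis, within 0.1 rad of square, valve pin pushed in more than 7 mm, the gauge still, the fingers still on it with more than 2 N (all of step 2 and z of gauge in the frame of nipple above -0.003 m and x of gauge in the frame of nipple between -0.003 and 0.003 m and y of gauge in the frame of nipple between -0.003 and 0.003 m and linear speed of gauge below 0.02 m/s and contact force between the fingers and gauge above 2 N); the arm keeps its last pose, push and grip.
It fails at once if the tube rack is moved more than 30 mm (distance of tube_rack from where it was at the start of the episode above 0.03 m).
It fails at once if the pen pot is moved more than 30 mm (distance of pen_pot from where it was at the start of the episode above 0.03 m).
It fails at once if the tip box is moved more than 30 mm (distance of tip_box from where it was at the start of the episode above 0.03 m).
It also fails if it takes over 38 s, if anything falls off the work surface, if the arm or the gripper's body presses on something with over 40 N, if the wrist force passes 120 N, or if a joint passes its speed limit or range.

## Working session

There is one attempt and no reset: what is moved stays moved. The work goes in short steps, Python scripts to look and compute and a tool call to move; the robot and the scene stay as the last step left them, time stands still between calls to the robot, and variables do not carry over. Pictures are saved under pics/ and viewed, at most 10 in all, crops included, and the job is handed in when it is done.

Besides the shell and the picture viewer there is one more tool, called after ">>>" as name(argument=value, ...), one argument or row to a line, values as JSON. carry_out: Moves the arm, as the interface text tells. Shift numbers are shares of 0.4 m and turn numbers shares of 30 degrees, none past 1 either way. Its arguments: {"type":"object","properties":{"moves":{"type":"array"},"hand":{"type":"number"}},"required":["moves"]}

```bash
ls; mkdir -p pics; python3 - <<'E'
from cell import state, read_camera
import cv2, pickle
print(state())
d={}
for n in("side","top"):
    c=read_camera(n); d[n]=c
    cv2.imwrite(f"pics/{n}0.png",c["color"][:,:,::-1]); print(n,c["K"],c["R"],c["t"])
pickle.dump(d,open("d0.pkl","wb"))
E
```

```text
pics
{'t': 0.0, 'joints': array([ 1.04440364e+00,  4.91559207e-01,  1.55945677e+00, -1.69535208e-06,
        1.09171945e+00, -1.05612145e-01]), 'qvel': array([ 0.00032445,  0.00077664, -0.00038092,  0.00091656, -0.00027689,
       -0.00174113]), 'tau': array([ 4.83063650e-04, -6.12658167e+01, -2.58181876e+01,  6.93333079e-02,
        4.81822772e-02, -1.03505884e-04]), 'eef_pos': array([255.15438866, 570.26753786, 214.05945492]), 'tcp_rot': array([-3.14045609e+00, -1.18971000e-04,  2.72081283e+00]), 'ft_force': array([-0.49694161,  0.92807563,  0.59478373]), 'moment': array([-0.02254526, -0.03879375,  0.00849016]), 'grip_force': 0.0, 'opening': 0.9993663041023663}
side [[578.70113507   0.         317.34688069]
 [  0.         578.70113507 239.15329167]
 [  0.           0.           1.        ]] [[ 0.90959952 -0.41486396 -0.02272885]
 [-0.24647771 -0.49475248 -0.8333479 ]
 [ 0.33448086  0.76361501 -0.55228134]] [-458.54673304  271.61694592 1065.12598624]
top [[555.10225433   0.         320.30000981]
 [  0.         555.10225433 236.33542418]
 [  0.           0.           1.        ]] [[ 0.00859994 -0.99995533  0.00392046]
 [-0.98576533 -0.0091361  -0.16787864]
 [ 0.16790696 -0.00242091 -0.98579987]] [ 119.29871285  582.06405832 1099.63780498]
```

View pics/side0.png

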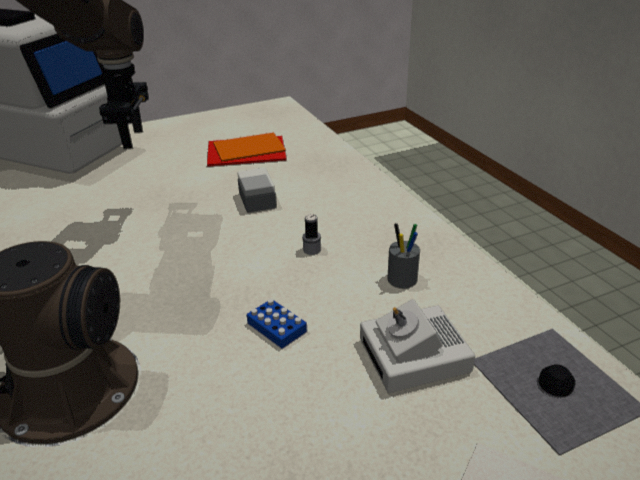

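View pics/top0.png

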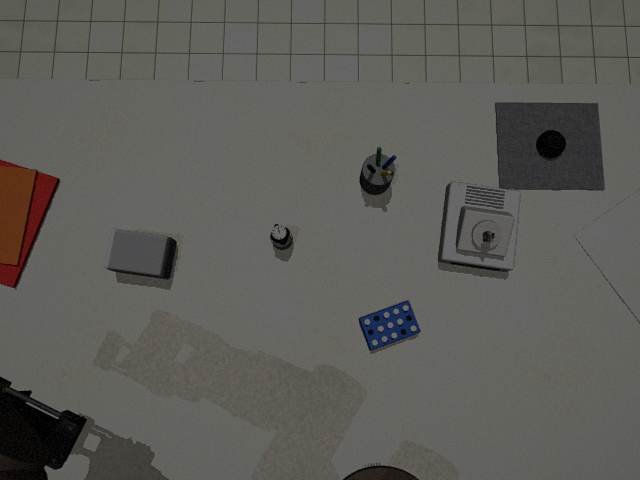

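The side view shows the gauge at about (312,235) and the nipple at (398,313). The top view has them at (281,237) and (488,237). Next I'll enlarge both to get exact features.

```bash
python3 - <<'E'
import pickle,cv2,numpy as np
d=pickle.load(open("d0.pkl","rb"))
def crop(n,x,y,w,h,s):
    im=d[n]["color"][y:y+h,x:x+w,::-1]
    im=np.clip(im.astype(float)*(1.8 if n=="top" else 1.2),0,255).astype(np.uint8)
    return cv2.resize(im,(w*s,h*s),interpolation=cv2.INTER_CUBIC)
A=np.hstack([crop("top",262,215,40,40,10),crop("side",292,207,40,40,10)[:400,:380]])
cv2.imwrite("pics/g.png",A)
B=np.hstack([crop("top",430,175,100,100,4),crop("side",355,290,100,100,4)[:,:400]])
cv2.imwrite("pics/u.png",B)
E
```

```text
(no output)
```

View pics/g.png

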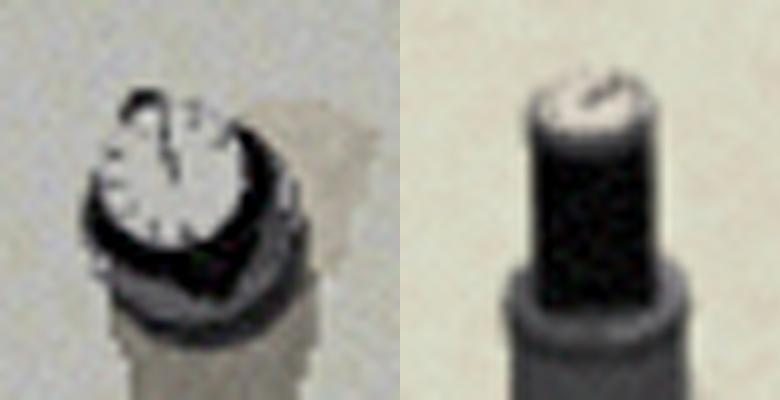

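View pics/u.png

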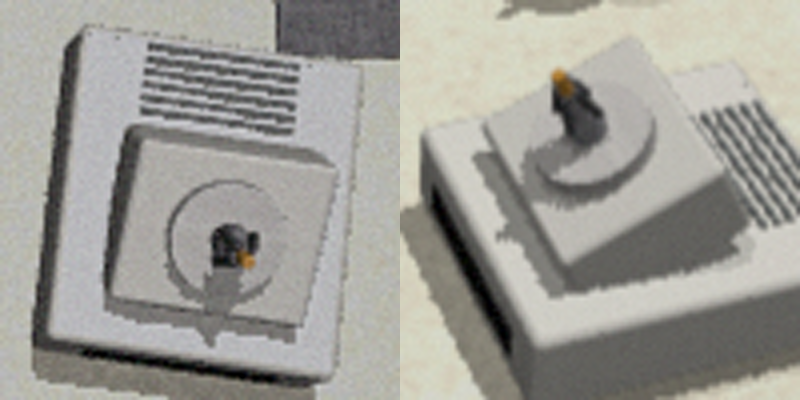

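```bash
cat > h.py <<'E'
import numpy as np
from scipy.optimize import least_squares
def ray(c,p):
    R=c["R"]; C=-R.T@c["t"]; v=R.T@np.linalg.inv(c["K"])@[p[0],p[1],1]; return C,v/np.linalg.norm(v)
def plane(c,p,z):
    C,v=ray(c,p); return C+v*(z-C[2])/v[2]
def tri(ct,pt,cs,ps):
    A=np.zeros((3,3));b=np.zeros(3); L=[ray(ct,pt),ray(cs,ps)]
    for C,v in L:
        M=np.eye(3)-np.outer(v,v);A+=M;b+=M@C
    X=np.linalg.solve(A,b); return X,[np.linalg.norm((np.eye(3)-np.outer(v,v))@(X-C)) for C,v in L]
def proj(c,X):
    q=c["K"]@(c["R"]@np.array(X,float)+c["t"]); return q[:2]/q[2]
E
python3 - <<'E'
import pickle; from h import *
np.set_printoptions(precision=1,suppress=True)
d=pickle.load(open("d0.pkl","rb")); T,S=d["top"],d["side"]
f=lambda ox,oy,u,v,s:(ox+(u+.5)/s-.5,oy+(v+.5)/s-.5)
print("dial",tri(T,f(262,215,172,173,10),S,f(292,207,192,103,10)))
X,_=tri(T,f(262,215,172,173,10),S,f(292,207,192,103,10))
for p in [(213,303),(285,150)]:
    P=plane(T,f(262,215,*p,10),42); w=P-X; print("corner",P,np.hypot(*w[:2]),np.degrees(np.arctan2(w[1],w[0])))
for p in [(137,305),(255,305)]:
    P=plane(S,f(292,207,*p,10),42); w=P-X; print("cornerS",P,np.hypot(*w[:2]),np.degrees(np.arctan2(w[1],w[0])))
print("pin",tri(T,f(430,175,247,261,4),S,f(355,290,159,76,4)))
print("collar",tri(T,f(430,175,231,241,4),S,f(355,290,198,125,4)))
for p in [(85,25),(362,65),(332,380),(50,340)]: print("unit",plane(T,f(430,175,*p,4),50))
for p in [(28,130),(135,348)]: print("unitS",plane(S,f(355,290,*p,4),50))
print("rack",plane(T,(360,320),36)[:2],plane(T,(420,325),36)[:2], "pot",plane(T,(377,180),60)[:2])
E
```

```text
dial (array([582.7, 207. ,  93.6]), [np.float64(1.0327904463313893), np.float64(1.032790446331694)])
corner [563.5 202.1  42. ] 19.782496669092517 -165.40150683502094
corner [595.9 187.7  42. ] 23.472604491547738 -55.55066197988531
cornerS [567.2 205.9  42. ] 15.535990177047061 -175.77148167175818
cornerS [592.5 193.3  42. ] 16.9614770587162 -54.40127106875608
pin (array([ 563.7, -203.7,  132.2]), [np.float64(0.7841642525033058), np.float64(0.7841642525034287)])
collar (array([ 581.3, -207.6,   99. ]), [np.float64(2.958358664378515), np.float64(2.958358664378513)])
unit [ 701.8 -149.3   50. ]
unit [ 681.5 -294.2   50. ]
unit [ 515.3 -270.2   50. ]
unit [ 534.6 -126.2   50. ]
unitS [ 540.7 -129.1   50. ]
unitS [ 515.9 -273.1   50. ]
rack [410.7  41.9] [401.7 -80.4] pot [699.4   7.3]
```

The crops show four things:
- The dial is at about (279,232) top and (311,217) side.
- The pin tip is at (491.5,240) top and (394.5,308.7) side.
- The unit's yaw is about -8°.
- The gauge's sides line up with the tool's present yaw.

The tool always points down, so I plan to pivot the gauge 25° in the grip against the unit's left edge, then spin and press along the nipple's axis. First move is to go above the gauge.

>>> carry_out(
  moves=[
    {"slide": [-0.093,-0.0413,0],"spin": 0},
    {"slide": [-0.093,-0.0413,0],"spin": 0},
    {"slide": [-0.093,-0.0413,0],"spin": 0},
    {"slide": [-0.093,-0.0413,0],"spin": 0},
    {"slide": [-0.093,-0.0413,0],"spin": 0},
    {"slide": [-0.093,-0.0413,0],"spin": 0},
    {"slide": [-0.093,-0.0413,0],"spin": 0},
    {"slide": [-0.093,-0.0413,0],"spin": 0},
    {"slide": [-0.093,-0.0413,0],"spin": 0},
    {"slide": [-0.093,-0.0413,0],"spin": 0},
    {"slide": [-0.093,-0.0413,0],"spin": 0},
    {"slide": [-0.093,-0.0413,0],"spin": 0},
  ],
  hand=0,
)

```text
t: 1.1
eef_pos: [582.7, 205.4, 214.4]
tcp_rot: [-3.141, -0.0, 2.721]
ft_force: [0.6, 0.1, 0.1]
opening: 1.0
grip_force: 0.0
```

>>> carry_out(
  moves=[
    {"slide": [0.0015,0.0035,0.08],"spin": 0},
    {"slide": [0,0,0.1],"spin": 0},
    {"slide": [0,0,0.1],"spin": 0},
    {"slide": [0,0,0.08],"spin": 0},
    {"slide": [0,0,0.055],"spin": 0},
    {"slide": [0,0,0],"spin": 0},
    {"slide": [0,0,0],"spin": 0},
  ],
)

```text
t: 1.68
eef_pos: [581.4, 208.6, 48.0]
tcp_rot: [-3.14, -0.002, 2.721]
ft_force: [0.9, -0.6, 0.5]
opening: 0.996
grip_force: 0.0
```

>>> carry_out(
  moves=[
    {"slide": [0,0,0]},
    {"slide": [0,0,0]},
    {"slide": [0,0,0]},
    {"slide": [0,0,0]},
    {"slide": [0,0,0]},
    {"slide": [0,0,0]},
    {"slide": [0,0,0]},
    {"slide": [0,0,0]},
  ],
  hand=1,
)

```text
$.moves[0]: bad value
```

>>> carry_out(
  moves=[
    {"slide": [0,0,0],"spin": 0},
    {"slide": [0,0,0],"spin": 0},
    {"slide": [0,0,0],"spin": 0},
    {"slide": [0,0,0],"spin": 0},
    {"slide": [0,0,0],"spin": 0},
    {"slide": [0,0,0],"spin": 0},
    {"slide": [0,0,0],"spin": 0},
    {"slide": [0,0,0],"spin": 0},
  ],
  hand=1,
)

```text
t: 2.35
eef_pos: [581.8, 208.8, 48.7]
tcp_rot: [3.141, 0.0, 2.721]
ft_force: [0.2, -0.4, -0.2]
opening: 0.496
grip_force: 0.0
```

>>> carry_out(
  moves=[
    {"slide": [0,0,0],"spin": 0},
    {"slide": [0,0,0],"spin": 0},
    {"slide": [0,0,-0.05],"spin": 0},
    {"slide": [0,0,-0.1],"spin": 0},
    {"slide": [0,0,-0.1],"spin": 0},
    {"slide": [0,0,-0.05],"spin": 0},
    {"slide": [0,0,0],"spin": 0},
  ],
)

```text
t: 2.93
eef_pos: [583.4, 209.2, 173.3]
tcp_rot: [3.137, 0.006, 2.721]
ft_force: [0.4, 1.2, -2.2]
opening: 0.314
grip_force: 30.0
```

>>> carry_out(
  moves=[
    {"slide": [-0.0656,-0.0776,0],"spin": 0},
    {"slide": [-0.0656,-0.0776,0],"spin": 0},
    {"slide": [-0.0656,-0.0776,0],"spin": 0},
    {"slide": [-0.0656,-0.0776,0],"spin": 0},
    {"slide": [-0.0656,-0.0776,0],"spin": 0},
    {"slide": [-0.0656,-0.0776,0],"spin": 0},
    {"slide": [-0.0656,-0.0776,0],"spin": 0},
    {"slide": [-0.0656,-0.0776,0],"spin": 0},
    {"slide": [0,0,0],"spin": 0.224},
    {"slide": [0,0,0],"spin": 0.224},
    {"slide": [0,0,0],"spin": 0.224},
    {"slide": [0,0,0],"spin": 0.224},
  ],
)

```text
t: 3.93
eef_pos: [671.3, -104.0, 166.5]
tcp_rot: [-3.14, -0.002, 2.245]
ft_force: [-0.0, -0.3, -2.2]
opening: 0.316
grip_force: 30.0
```

>>> carry_out(
  moves=[
    {"slide": [0,0,0],"spin": 0.224},
    {"slide": [0,0,0],"spin": 0.224},
    {"slide": [0,0,0],"spin": 0.224},
    {"slide": [0,0,0],"spin": 0.224},
    {"slide": [0,0,0],"spin": 0.224},
    {"slide": [0,0,0],"spin": 0.224},
    {"slide": [0,0,0],"spin": 0.224},
    {"slide": [0,0,0],"spin": 0},
    {"slide": [0,0,0],"spin": 0},
  ],
)

```text
t: 4.68
eef_pos: [671.5, -103.6, 167.2]
tcp_rot: [-3.14, -0.0, 1.434]
ft_force: [-0.1, 0.4, -2.4]
opening: 0.312
grip_force: 30.0
```

>>> carry_out(
  moves=[
    {"slide": [0,0,0.07],"spin": 0},
    {"slide": [0,0,0.08],"spin": 0},
    {"slide": [0,0,0.05],"spin": 0},
    {"slide": [-0.02,0,0],"spin": 0},
    {"slide": [0,0,0],"spin": 0},
    {"slide": [0,0,0],"spin": 0},
  ],
)

```text
t: 5.18
eef_pos: [671.4, -112.4, 89.7]
tcp_rot: [3.14, 0.0, 1.432]
ft_force: [0.0, 0.0, -1.9]
opening: 0.313
grip_force: 30.0
```

>>> carry_out(
  moves=[
    {"slide": [-0.0075,0,0],"spin": 0},
    {"slide": [-0.0075,0,0],"spin": 0},
    {"slide": [-0.0075,0,0],"spin": 0},
    {"slide": [-0.0075,0,0],"spin": 0},
    {"slide": [-0.0075,0,0],"spin": 0},
  ],
)

```text
t: 5.6
eef_pos: [669.5, -125.5, 90.3]
tcp_rot: [3.139, -0.002, 1.431]
ft_force: [1.8, 9.6, 3.3]
opening: 0.313
grip_force: 30.0
```

```bash
cat > look.py <<'E'
import sys,pickle,cv2,numpy as np
from cell import read_camera,state
from h import *
def look(tag,X,w=100,s=4):
    d={n:read_camera(n) for n in("top","side")}; pickle.dump(d,open(tag+".pkl","wb")); out=[]
    for n in d:
        u,v=np.round(proj(d[n],X)).astype(int)-w//2; print(n,"origin",u,v)
        im=d[n]["color"][v:v+w,u:u+w,::-1].astype(float)*(2 if n=="top" else 1.3)
        out.append(cv2.resize(np.clip(im,0,255).astype(np.uint8),None,fx=s,fy=s,interpolation=cv2.INTER_CUBIC))
    cv2.imwrite(f"pics/{tag}.png",np.hstack(out))
E
python3 -c "
from look import *
p=state()['eef_pos'];print(p,state()['ft_force']);look('p1',p)"
```

```text
[ 669.51509769 -125.45404263   90.25622316] [1.78650451 9.648607   3.27263876]
top origin 394 141
side origin 369 236
```

View pics/p1.png

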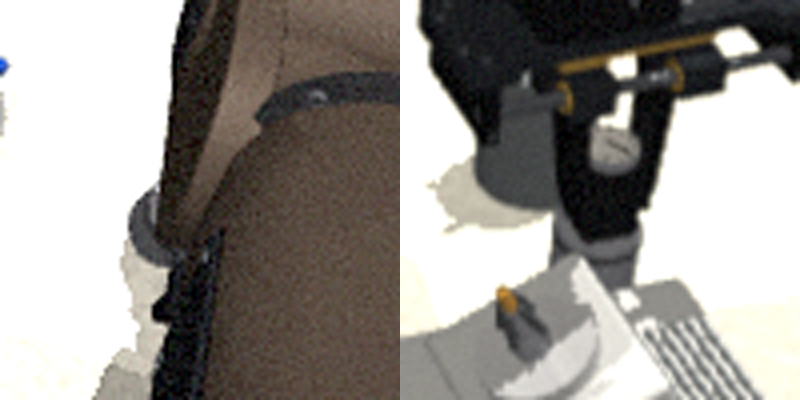

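The side view shows the gauge upright in the fingers with the socket against the unit's left edge, at about (600,245) in the crop. Contact force is 9.6 N, so I'll continue pivoting.

>>> carry_out(
  moves=[
    {"slide": [-0.0075,0,0],"spin": 0},
    {"slide": [-0.0075,0,0],"spin": 0},
    {"slide": [-0.0075,0,0],"spin": 0},
  ],
)

```text
t: 5.95
eef_pos: [668.3, -134.3, 90.4]
tcp_rot: [3.139, -0.002, 1.431]
ft_force: [0.7, 8.0, 4.8]
opening: 0.315
grip_force: 30.0
```

>>> carry_out(
  moves=[
    {"slide": [-0.0075,0,0],"spin": 0},
    {"slide": [-0.005,0,0],"spin": 0},
    {"slide": [0,0,0],"spin": 0},
  ],
)

```text
t: 6.2
eef_pos: [667.6, -139.8, 90.5]
tcp_rot: [3.139, -0.001, 1.431]
ft_force: [1.1, 6.9, 3.4]
opening: 0.312
grip_force: 30.0
```

```bash
python3 -c "
from look import *
p=state()['eef_pos'];print(p,state()['ft_force']);look('p2',p)"
```

```text
[ 667.55295253 -139.78928309   90.5204467 ] [1.06907224 6.90285123 3.40379232]
top origin 401 142
side origin 372 241
```

View pics/p2.png

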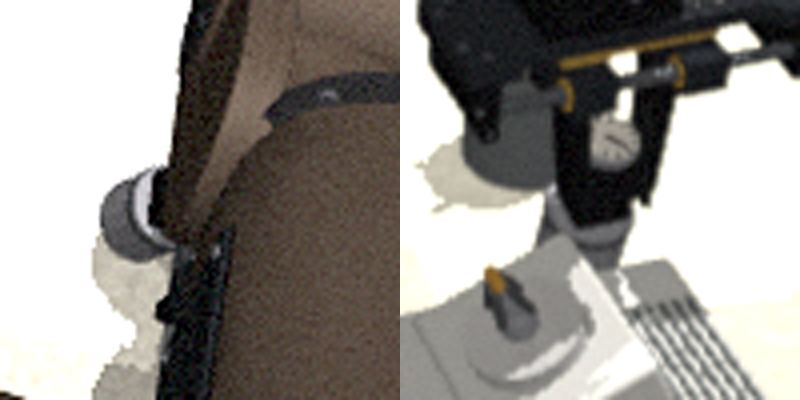

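The dial face now leans toward the unit and the socket swings out, so the pivot is working. Next I'll push a little more, back off and lift.

>>> carry_out(
  moves=[
    {"slide": [-0.0075,0,0],"spin": 0},
    {"slide": [-0.0025,0,0],"spin": 0},
    {"slide": [0,0,0],"spin": 0},
    {"slide": [0.03,0,0],"spin": 0},
    {"slide": [0.1,0,0],"spin": 0},
    {"slide": [0.05,0,-0.08],"spin": 0},
    {"slide": [0,0,-0.1],"spin": 0},
    {"slide": [0,0,-0.07],"spin": 0},
    {"slide": [0,0,0],"spin": 0},
    {"slide": [0,0,0],"spin": 0},
  ],
)

```text
t: 7.13
eef_pos: [676.8, -72.5, 190.6]
tcp_rot: [3.138, 0.0, 1.431]
ft_force: [-0.8, 0.5, -2.8]
opening: 0.315
grip_force: 30.0
```

```bash
python3 -c "
from look import *
p=state()['eef_pos'];print(p,state()['ft_force'],state()['tcp_rot']);look('p3',p)"
```

```text
[676.77920524 -72.50837004 190.61940627] [-0.76108176  0.5427985  -2.84765952] [3.13794539e+00 4.51725671e-04 1.43141615e+00]
top origin 378 123
side origin 361 180
```

View pics/p3.png

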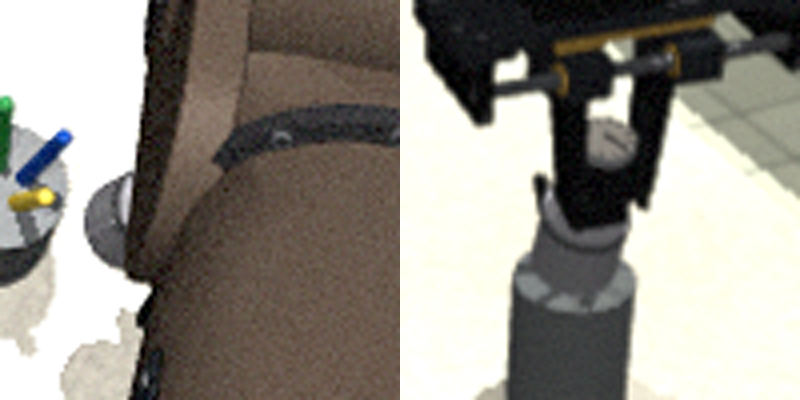

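>>> carry_out(
  moves=[
    {"slide": [0,0,-0.04],"spin": 0.2308},
    {"slide": [0,0,-0.035],"spin": 0.2308},
    {"slide": [0,0,0],"spin": 0.2308},
    {"slide": [0,0,0],"spin": 0.2308},
    {"slide": [0,0,0],"spin": 0.2308},
    {"slide": [0,0,0],"spin": 0.2308},
    {"slide": [0,0,0],"spin": 0.2308},
    {"slide": [0,0,0],"spin": 0.2308},
    {"slide": [0,0,0],"spin": 0.2308},
    {"slide": [0,0,0],"spin": 0.2308},
    {"slide": [0,0,0],"spin": 0.2308},
    {"slide": [0,0,0],"spin": 0.2308},
  ],
)

```text
t: 8.23
eef_pos: [675.7, -73.0, 216.5]
tcp_rot: [-3.141, 0.003, -0.026]
ft_force: [0.4, 0.1, -1.2]
opening: 0.312
grip_force: 30.0
```

>>> carry_out(
  moves=[
    {"slide": [0,0,0],"spin": 0.2308},
    {"slide": [-0.0652,0.0728,0],"spin": 0},
    {"slide": [-0.0652,0.0728,0],"spin": 0},
    {"slide": [-0.0652,0.0728,0],"spin": 0},
    {"slide": [-0.0652,0.0728,0],"spin": 0},
    {"slide": [-0.0652,0.0728,0],"spin": 0},
    {"slide": [0,0,0],"spin": 0},
    {"slide": [0,0,0],"spin": 0},
  ],
)

```text
t: 8.9
eef_pos: [525.3, -200.0, 217.6]
tcp_rot: [-3.141, 0.002, -0.144]
ft_force: [0.5, -0.1, -2.1]
opening: 0.316
grip_force: 30.0
```

```bash
python3 -c "
from look import *
p=state()['eef_pos'];print(p,state()['ft_force'],state()['tcp_rot']);look('p4',p-[0,0,25])"
```

```text
[ 525.3350575  -200.00780967  217.62783412] [ 0.46530404 -0.11499002 -2.11806474] [-3.14081285e+00  1.96662519e-03 -1.43586874e-01]
top origin 451 205
side origin 325 237
```

View pics/p4.png

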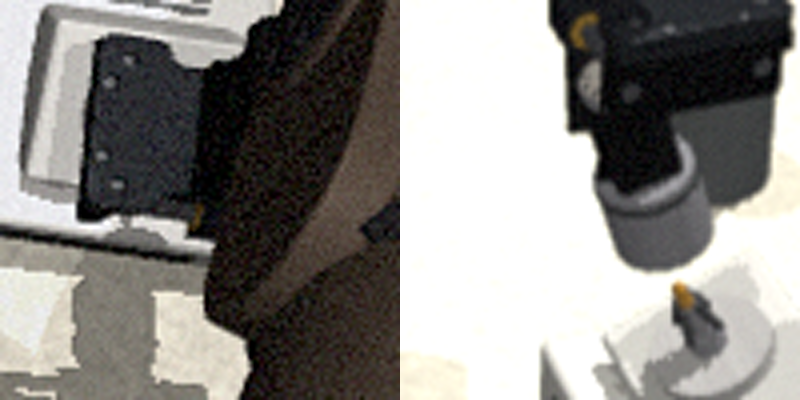

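The side crop shows the socket tilted the right way above the nipple. The mouth's lowest point is at about (662,270) in the crop and the pin tip is at (682,292). I'll compare this with the expected geometry.

```bash
python3 - <<'E'
import pickle,cv2; from h import *
np.set_printoptions(precision=1,suppress=True)
S=pickle.load(open("p4.pkl","rb"))["side"]; o=np.array([325,237])
tcp=np.array([525.3,-200,217.6]); ux=np.array([.990,-.139,0]); uy=np.array([.139,.99,0])
f=lambda X:(proj(S,X)-o+.5)*4+[399.5,-.5]
for th in (21,25,29):
    t=np.radians(th); n=-ux*np.sin(t)+[0,0,np.cos(t)]; e=ux*np.cos(t)+[0,0,np.sin(t)]
    G=tcp+[0,0,17.5]-1.5*ux
    c=lambda h,r:np.array([f(G+n*(h-66)+r*(np.cos(a)*e+np.sin(a)*uy)) for a in np.linspace(0,6.28,90)])
    m,s=c(0,22),c(42,22)
    print(th,"mouth L,R,low",m[m[:,0].argmin()],m[m[:,0].argmax()],m[m[:,1].argmax()],"shoulder L,R",s[s[:,0].argmin()],s[s[:,0].argmax()],"dial",f(G+n*28))
n=-ux*np.sin(np.radians(25))+[0,0,np.cos(np.radians(25))]
N=np.array([578.6,-205.8,95]); print("pin tip, foot, collar L R pred",f(N+42*n),f(N),)
c=np.array([f(N+29*(np.cos(a)*(ux*.906+np.array([0,0,.423]))+np.sin(a)*uy)) for a in np.linspace(0,6.28,90)])
print(c.min(0),c.max(0))
# measured silhouettes: print dark/bright transitions per row in crop
g=cv2.cvtColor(S["color"],cv2.COLOR_RGB2GRAY)
for v in range(283,308,3): 
    r=np.where(g[v,360:410]<120)[0]+360; print(v,(v-237+.5)*4-.5,(r.min()-325)*4+400,(r.max()+1-325)*4+400)
E
```

```text
21 mouth L,R,low [599.4 235.3] [697.8 216.2] [637.7 264.3] shoulder L,R [569.1 170.1] [669.6 149.5] dial [580.5  72.6]
25 mouth L,R,low [609.8 232.3] [706.2 208.8] [644.5 260.5] shoulder L,R [573.7 170.3] [672.  145.3] dial [576.3  74.9]
29 mouth L,R,low [620.1 228.6] [714.2 201.1] [651.4 256.2] shoulder L,R [578.4 170.3] [674.2 141.1] dial [572.3  77.5]
pin tip, foot, collar L R pred [671.7 288.3] [704.  344.8]
[643.8 293.4] [765.5 397.9]
283 185.5 592 740
286 197.5 596 740
289 209.5 604 720
292 221.5 608 712
295 233.5 612 712
298 245.5 616 708
301 257.5 620 696
304 269.5 644 672Traceback (most recent call last):
  File "<stdin>", line 19, in <module>
    return umr_minimum(a, axis, None, out, keepdims, initial, where)
ValueError: zero-size array to reduction operation minimum which has no identity
```

```bash
cat > meas.py <<'E'
import pickle,cv2,sys; from h import *
np.set_printoptions(precision=2,suppress=True,linewidth=200)
def edges(S,rows,c0,c1,k=120):
    g=cv2.cvtColor(S["color"],cv2.COLOR_RGB2GRAY).astype(float); out=[]
    for v in rows:
        r=g[v,c0:c1]; d=np.where(r<k)[0]; 
        i,j=d[0],d[-1]
        L=c0+i-1+(r[i-1]-k)/(r[i-1]-r[i]); R=c0+j+(k-r[j])/(r[j+1]-r[j]); out.append((v,L,R))
    return np.array(out)
if __name__=="__main__":
    S=pickle.load(open("p4.pkl","rb"))["side"]
    g=cv2.cvtColor(S["color"],cv2.COLOR_RGB2GRAY)
    for v in range(278,308,2): print(v,g[v,370:410])
    print(edges(S,range(284,305),362,402))
E
python3 meas.py
```

```text
278 [220 220 217 173  60   0   3  10  10   5   5   6  11   9   6   2   2   1  11  15  11   5  11  11  19  58 120 119  92  55  50  55  52  52  51  52  48  52  52  51]
280 [219 221 207 112  36   0   6   4  10   6  10   1   6   6   8   2   3  14  14  15  11  15  23  36  60  96 120 106  71  55  54  51  52  51  53  52  50  51  54  51]
282 [219 221 208 111  51  45  47  45  23   6  14   4  11   8   7  12   8  17  24  36  58  66 100 120 120 113  95  74  56  62  71  55  55  51  52  49  51  51  51  47]
284 [217 220 210 132  69  73  76  75  68  32   9   5  16  22  33  48  59  78  94  99 117 120 116 109  97  74  62  55  67  76  85  63  50  52  56  55  49  54  49  52]
286 [218 219 222 202 103  51  66  71  72  71  61  57  60  74  81  97 101 115 116 109 103  88  73  65  51  41  53  75  85  86  87  79  53  51  51  51  48  48  47  53]
288 [217 217 219 222 204  93  41  47  53  56  66  67  70  70  70  80  73  69  68  59  46  46  36  44  52  68  73  75  80  85  86  83  77  78  80  79  86  88 104 145]
290 [217 216 217 219 218 165  74  42  44  39  37  33  35  34  38  37  38  44  42  44  51  61  70  76  71
[... 1097 characters left out ...]
9 219 219 215 190 158 148 125 100  92 105 105 106 105 119 156 177 189 214 213 217 214 211 203 202 188 188 182 167 169 166 167]
306 [219 218 216 213 207 211 217 218 215 215 216 216 217 219 220 219 217 217 218 220 218 219 220 216 206 211 220 214 205 202 193 189 181 168 167 165 165 168 165 165]Traceback (most recent call last):
  File "meas.py", line 14, in <module>
    print(edges(S,range(284,305),362,402))
          ~~~~~^^^^^^^^^^^^^^^^^^^^^^^^^^
  File "meas.py", line 8, in edges
    L=c0+i-1+(r[i-1]-k)/(r[i-1]-r[i]); R=c0+j+(k-r[j])/(r[j+1]-r[j]); out.append((v,L,R))
                                                        ~^^^^^
IndexError: index 40 is out of bounds for axis 0 with size 40
```

```bash
cat >> h.py <<'E'
ux=np.array([.990,-.139,0]); uy=np.array([.139,.99,0])
def tp(c,p,u):   # ray onto vertical plane uy.X=u -> (along ux, z)
    C,v=ray(c,p); X=C+v*(u-uy@C)/(uy@v); return np.array([ux@X,X[2]])
E
python3 - <<'E'
import pickle; from h import *
np.set_printoptions(precision=1,suppress=True)
S=pickle.load(open("p4.pkl","rb"))["side"]; u=-125.0; tcp=np.array([525.3,-200,217.6])
print("tcp",ux@tcp,tcp[2])
# axis = mid of left/right silhouette; mouth centre, and shoulder-level centre
m=tp(S,(391,297.3),u); print("mouth",m)
a,b=tp(S,(375.9,292),u),tp(S,(378.75,300),u); print("left edge tilt",np.degrees(np.arctan2(b[0]-a[0],a[1]-b[1])))
a,b=tp(S,(372.9,284),u),tp(S,(374.55,288),u); print("left band tilt",np.degrees(np.arctan2(b[0]-a[0],a[1]-b[1])))
p=tp(S,(394.6,308.9),-123.3); print("pin tip",p, "text",ux@np.array([561,-203.3,0]),"tri",ux@np.array([563.7,-203.7,0]))
f=tp(S,(404.3,323.3),-123.3); print("collar ctr",f)
E
```

```text
tcp 547.8469999999999 217.6
mouth [578.5 161.6]
left edge tilt 17.238287996197187
left band tilt 19.318435606797998
pin tip [587.7 131.5] text 583.6487 tri 586.3773
collar ctr [608.8  91.8]
```

The gauge sits at about 18° tilt and has slipped roughly 10 mm in the pads. The side view puts the mouth centre at (ux 578.5, z 163) and the nipple foot near (604, 94.5). The collar will square up the remaining few degrees, so I'll approach along the nipple's axis.

>>> carry_out(
  moves=[
    {"slide": [0.0055,-0.004,0.03],"spin": 0},
    {"slide": [0.0055,0,0.0275],"spin": 0},
    {"slide": [0,0,0],"spin": 0},
    {"slide": [0,0,0],"spin": 0},
  ],
)

```text
t: 9.33
eef_pos: [531.6, -197.2, 194.5]
tcp_rot: [-3.141, 0.002, -0.139]
ft_force: [-0.1, 0.1, -3.0]
opening: 0.312
grip_force: 30.0
```

```bash
python3 -c "
from look import *
p=state()['eef_pos'];print(p,state()['ft_force'],state()['tcp_rot'])
d=read_camera('side');pickle.dump({'side':d},open('p5.pkl','wb'))
g=d['color'][270:350,350:450,::-1].astype(float)*1.1
cv2.imwrite('pics/p5.png',cv2.resize(np.clip(g,0,255).astype(np.uint8),None,fx=7,fy=7,interpolation=cv2.INTER_CUBIC))"
```

```text
[ 531.59084    -197.17296364  194.52313701] [-0.10713827  0.06807141 -3.03379115] [-3.14077001e+00  2.10586843e-03 -1.39105457e-01]
```

View pics/p5.png

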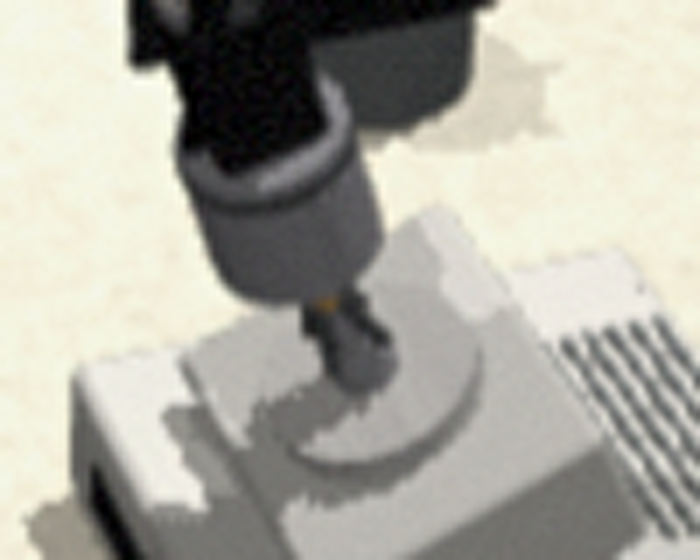

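The side crop shows the mouth centred over the pin in line with the nipple's axis, with the pin tip just at the lip near (328,300). I'll advance along the axis.

>>> carry_out(
  moves=[
    {"slide": [0.0063,0.004,0.0136],"spin": 0},
    {"slide": [0.0063,0,0.0136],"spin": 0},
    {"slide": [0.0063,0,0.0136],"spin": 0},
    {"slide": [0,0,0],"spin": 0},
  ],
)

```text
t: 9.72
eef_pos: [538.7, -200.5, 178.1]
tcp_rot: [-3.141, 0.001, -0.14]
ft_force: [-0.2, -0.4, -2.5]
opening: 0.314
grip_force: 30.0
```

>>> carry_out(
  moves=[
    {"slide": [0.0063,0,0.0136],"spin": 0},
    {"slide": [0,0,0],"spin": 0},
  ],
)

```text
t: 9.88
eef_pos: [541.2, -200.9, 173.0]
tcp_rot: [-3.141, 0.001, -0.14]
ft_force: [-0.1, 0.5, -2.4]
opening: 0.317
grip_force: 30.0
```

>>> carry_out(
  moves=[
    {"slide": [0.0042,0,0.009],"spin": 0},
    {"slide": [0.0042,0,0.009],"spin": 0},
    {"slide": [0,0,0],"spin": 0},
  ],
)

```text
t: 10.13
eef_pos: [544.3, -200.7, 165.8]
tcp_rot: [-3.14, 0.001, -0.141]
ft_force: [0.5, 5.6, -3.5]
opening: 0.311
grip_force: 30.0
```

>>> carry_out(
  moves=[
    {"slide": [0.0042,0,0.009],"spin": 0},
    {"slide": [0,0,0],"spin": 0},
  ],
)

```text
t: 10.3
eef_pos: [546.0, -201.2, 162.5]
tcp_rot: [-3.141, 0.001, -0.14]
ft_force: [0.7, 3.1, -5.9]
opening: 0.312
grip_force: 30.0
```

>>> carry_out(
  moves=[
    {"slide": [0.0042,0,0.009],"spin": 0},
    {"slide": [0,0,0],"spin": 0},
  ],
)

```text
t: 10.47
eef_pos: [547.7, -201.6, 158.8]
tcp_rot: [-3.141, 0.001, -0.14]
ft_force: [1.4, 3.5, -8.4]
opening: 0.317
grip_force: 30.0
```

>>> carry_out(
  moves=[
    {"slide": [0.0042,-0.002,0.009],"spin": 0},
    {"slide": [0,0,0],"spin": 0},
  ],
)

```text
t: 10.63
eef_pos: [549.4, -201.4, 155.4]
tcp_rot: [3.141, 0.001, -0.14]
ft_force: [-1.8, 0.6, -4.5]
opening: 0.317
grip_force: 30.0
```

>>> carry_out(
  moves=[
    {"slide": [0.0042,-0.002,0.009],"spin": 0},
    {"slide": [0,0,0],"spin": 0},
  ],
)

```text
t: 10.8
eef_pos: [551.4, -201.2, 152.3]
tcp_rot: [3.141, -0.0, -0.14]
ft_force: [-4.7, 0.0, 2.4]
opening: 0.316
grip_force: 30.0
```

>>> carry_out(
  moves=[
    {"slide": [0.0042,0,0.009],"spin": 0},
    {"slide": [0,0,0],"spin": 0},
  ],
)

```text
t: 10.97
eef_pos: [553.0, -201.3, 149.7]
tcp_rot: [3.141, -0.0, -0.14]
ft_force: [-7.8, 0.4, 9.8]
opening: 0.308
grip_force: 30.0
```

>>> carry_out(
  moves=[
    {"slide": [0.0042,0,0.009],"spin": 0},
    {"slide": [0,0,0],"spin": 0},
  ],
)

```text
t: 11.13
eef_pos: [555.0, -201.7, 147.5]
tcp_rot: [3.14, -0.002, -0.14]
ft_force: [-10.7, 2.7, 21.7]
opening: 0.316
grip_force: 30.0
```

>>> carry_out(
  moves=[
    {"slide": [0.0042,0,0.009],"spin": 0},
    {"slide": [0,0,0],"spin": 0},
  ],
)

```text
t: 11.3
eef_pos: [557.1, -202.0, 144.6]
tcp_rot: [3.14, -0.004, -0.14]
ft_force: [-11.2, 3.8, 26.2]
opening: 0.312
grip_force: 30.0
```

>>> carry_out(
  moves=[
    {"slide": [0.003,0,0.007],"spin": 0},
    {"slide": [0,0,0],"spin": 0},
    {"slide": [0,0,0],"spin": 0},
  ],
)

```text
t: 11.55
eef_pos: [558.5, -202.2, 142.2]
tcp_rot: [3.14, -0.005, -0.14]
ft_force: [-10.7, 4.5, 28.3]
opening: 0.311
grip_force: 30.0
```

```bash
python3 -c "
from look import *
p=state()['eef_pos'];print(p,state()['ft_force'],state()['moment'])
d=read_camera('side');pickle.dump({'side':d},open('p6.pkl','wb'))
g=d['color'][270:350,350:450,::-1].astype(float)*1.1
cv2.imwrite('pics/p6.png',cv2.resize(np.clip(g,0,255).astype(np.uint8),None,fx=7,fy=7,interpolation=cv2.INTER_CUBIC))"
```

```text
[ 558.51462198 -202.19328794  142.15110274] [-10.6861032    4.45366752  28.30469888] [0.74386672 1.63472414 0.06467334]
```

View pics/p6.png

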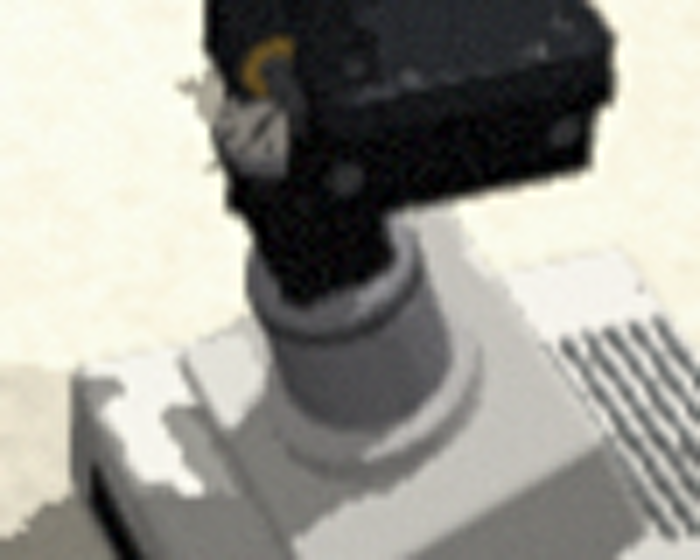

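The side crop shows the socket seated on the collar, with an even ring around it from about (285,420) to (475,360). I'll measure the tilt from its edges.

```bash
python3 - <<'E'
import pickle,cv2; from h import *
np.set_printoptions(precision=2,suppress=True,linewidth=200)
S=pickle.load(open("p6.pkl","rb"))["side"]
g=cv2.GaussianBlur(S["color"],(0,0),.7)[:,:,1].astype(float)
def edge(rows,lo,hi,sgn):
    out=[]
    for v in rows:
        d=sgn*np.diff(g[v,lo:hi]); i=d.argmax(); a,b,c=d[max(i-1,0)],d[i],d[min(i+1,len(d)-1)]
        out.append((lo+i+.5+.5*(a-c)/(a-2*b+c+1e-9),v))
    return np.array(out)
for nm,rows,lo,hi,s in(("L",range(319,328),384,396,-1),("R",range(310,321),406,420,1)):
    e=edge(rows,lo,hi,s); print(nm,e[:,0])
    k=np.polyfit(e[:,1],e[:,0],1); v=e[[0,-1],1]; P=[tp(S,(np.polyval(k,q),q),-123.3) for q in v]
    w=P[1]-P[0]; print(k[0],"tilt",np.degrees(np.arctan2(w[0],-w[1])))
# same for a 25 deg cylinder: expected image slopes of sides
n=-ux*np.sin(np.radians(25))+[0,0,np.cos(np.radians(25))]; 
N=ux*604+uy*-123.3+[0,0,94.5]
for th in(17,20,25,28):
    t=np.radians(th); n=-ux*np.sin(t)+[0,0,np.cos(t)]; e=ux*np.cos(t)+[0,0,np.sin(t)]
    a,b=[np.array([proj(S,N+h*n+22*(np.cos(x)*e+np.sin(x)*uy)) for x in np.linspace(0,6.283,721)]) for h in(5,30)]
    ax=proj(S,N+5*n)-proj(S,N+30*n); nn=np.array([ax[1],-ax[0]])
    r=[]
    for f in(np.argmin,np.argmax):
        w=a[f(a@nn)]-b[f(b@nn)]; r.append(w[0]/w[1])
    print(th,"slopes L,R",np.array(r))
E
```

```text
L [387.88 388.19 388.25 387.95 387.59 387.43 387.26 386.69 386.  ]
-0.2422861291946299 tilt -8.922557551201928
R [410.7  411.33 411.75 412.11 412.43 412.83 413.28 413.52 413.67 413.84 414.1 ]
0.3311788199084939 tilt 17.935767858305763
17 slopes L,R [0.35 0.31]
20 slopes L,R [0.43 0.39]
25 slopes L,R [0.59 0.55]
28 slopes L,R [0.7  0.65]
```

>>> carry_out(
  moves=[
    {"slide": [-0.009,0,0.0043],"spin": 0},
    {"slide": [0,0,0],"spin": 0},
    {"slide": [-0.009,0,0.0043],"spin": 0},
    {"slide": [0,0,0],"spin": 0},
  ],
)

```text
t: 11.93
eef_pos: [552.3, -201.6, 138.0]
tcp_rot: [3.139, -0.007, -0.14]
ft_force: [-2.1, -0.0, 16.8]
opening: 0.311
grip_force: 30.0
```

```bash
cat > tilt.py <<'E'
import pickle,cv2,sys; from h import *
from cell import read_camera,state
np.set_printoptions(precision=2,suppress=True,linewidth=200)
def tilt(S):
    g=cv2.GaussianBlur(S["color"],(0,0),.6)[:,:,1].astype(float)
    for nm,rows,lo,hi,s in(("R",range(303,322),402,422,1),("L",range(306,334),380,400,-1)):
        out=[]
        for v in rows:
            d=s*np.diff(g[v,lo:hi]); i=int(np.clip(d.argmax(),1,len(d)-2)); a,b,c=d[i-1:i+2]
            out.append(lo+i+.5+.5*(a-c)/(a-2*b+c+1e-9))
        print(nm,rows[0],np.array(out))
if __name__=="__main__":
    S=read_camera("side") if len(sys.argv)<2 else pickle.load(open(sys.argv[1],"rb"))["side"]
    if len(sys.argv)<2: pickle.dump({"side":S},open("p7.pkl","wb")); s=state();print(s["t"],s["eef_pos"],s["ft_force"])
    tilt(S)
E
python3 tilt.py p6.pkl; python3 tilt.py; python3 -c "
import pickle;a=pickle.load(open('p7.pkl','rb'))['side']['color']
for v in range(302,336,2):print(v,*a[v,382:420,1])"
```

```text
R 303 [405.17 405.34 405.64 405.87 410.35 410.44 410.53 410.75 411.38 411.71 412.13 412.44 412.84 413.26 413.52 413.65 413.86 414.12 414.13]
L 306 [385.04 384.66 384.57 384.54 384.54 384.56 384.71 385.25 385.53 386.15 386.65 387.32 387.59 387.88 388.22 388.31 387.84 387.58 387.42 387.27 386.73 386.   384.65 384.32 383.79 383.59 388.36 383.  ]
11.9833 [ 552.29 -201.66  137.98] [-2.65  0.45 17.62]
R 303 [4.06e+02 2.10e+10 4.03e+02 4.03e+02 4.03e+02 4.03e+02 4.08e+02 4.09e+02 4.09e+02 4.10e+02 4.10e+02 4.11e+02 4.11e+02 4.12e+02 4.12e+02 4.13e+02 4.13e+02 4.13e+02 4.13e+02]
L 306 [383.46 383.61 383.47 382.77 382.61 382.6  382.72 382.94 383.3  383.52 384.   384.55 385.23 385.87 386.47 386.93 387.35 387.58 387.58 387.56 387.22 386.09 385.15 384.29 383.64 392.83 374.   382.5 ]
302 23 10 13 0 12 8 15 13 18 7 9 7 12 7 8 16 10 0 8 8 1 30 46 46 71 118 124 135 147 174 179 178 191 215 224 230 231 229
304 173 81 20 10 13 13 11 7 14 4 15 10 9 6 8 12 7 6 14 15 54 111 128 123 124 163 180 179 179 176 176 184 205 212 214 211 228 229
306 226 171 54 2 16 4 12 10 10 7 15 10 11 7 7 2 10 0 7 9 18 54 110 12
[... 1235 characters left out ...]
 206 200 180 170 140 109 88 68 57 61 64 67 65 70 70 67 72 72 69 72 73 77 72 74 73 78 84 94 118 154 165 163 154 128 131 154 178
328 193 179 174 152 118 110 104 106 94 67 62 62 65 63 66 69 70 69 73 73 71 71 73 72 75 72 79 105 138 166 171 163 143 121 123 135 162 176
330 156 150 118 111 108 112 108 105 107 101 85 68 63 65 64 65 68 68 71 69 71 72 73 74 91 118 136 170 173 163 141 117 113 122 138 169 176 178
332 97 110 112 115 112 114 112 99 104 107 111 105 95 87 85 79 79 82 82 86 88 97 105 138 165 164 152 144 129 110 107 111 132 159 173 177 176 179
334 103 99 107 113 114 112 112 112 107 88 93 100 100 105 105 107 108 106 105 114 136 150 154 142 129 119 102 98 100 105 126 157 176 178 178 176 177 177
```

>>> carry_out(
  moves=[
    {"slide": [-0.004,0,0.008],"spin": 0},
    {"slide": [0,0,0.006],"spin": 0},
    {"slide": [0.002,0,0.006],"spin": 0},
    {"slide": [0,0,0],"spin": 0},
  ],
)

```text
t: 12.32
eef_pos: [551.4, -201.6, 132.0]
tcp_rot: [3.139, -0.007, -0.14]
ft_force: [-10.7, 3.4, 39.7]
opening: 0.314
grip_force: 40.1
```

```bash
python3 tilt.py | head -1; python3 -c "
import pickle;from h import *
np.set_printoptions(precision=1,suppress=True)
S=pickle.load(open('p7.pkl','rb'))['side'];a=S['color']
for v in range(304,346,2):print(v,*a[v,378:424,1])
ns=np.radians(25)
for th,h,du in((25,0,0),(25,3,0),(20,2,0),(25,9,0)):
    t=np.radians(25); n=-ux*np.sin(t)+[0,0,np.cos(t)]; N=ux*604+uy*-123.3+[0,0,94.5]
    c=lambda th,h,r:np.array([proj(S,N+h*n+r*(np.cos(x)*(ux*np.cos(th)+[0,0,np.sin(th)])+np.sin(x)*uy)) for x in np.linspace(0,6.283,721)])
    m,k=c(np.radians(th),h,22),c(t,0,29)
    f=lambda q:(q[q[:,0].argmax()],q[q[:,1].argmax()],q[q[:,0].argmin()])
    print(th,h,'mouth R,low,L',*f(m),'collar',*f(k))
"
```

```text
12.3667 [ 551.43 -201.58  132.01] [-10.75   3.49  40.6 ]
304 129 32 12 16 15 9 4 18 8 8 14 8 16 6 8 10 14 15 11 9 9 9 12 12 16 13 14 9 20 42 65 73 95 118 130 150 170 209 214 211 230 232 233 231 231 230
306 219 163 158 172 126 37 12 13 0 9 10 18 10 16 16 13 7 11 14 7 6 8 20 14 42 83 95 96 101 160 179 178 179 193 209 210 209 208 208 213 217 221 228 228 228 227
308 228 230 231 233 222 98 22 10 5 10 3 4 8 15 10 6 19 16 5 15 10 8 11 17 39 83 122 117 91 117 166 180 180 186 206 209 209 207 207 208 212 214 213 223 224 218
310 230 230 231 228 187 88 52 27 7 5 4 5 12 11 3 6 2 6 11 10 5 16 17 44 81 108 120 100 66 75 117 165 176 177 185 199 203 202 205 192 180 183 189 196 211 222
312 229 230 231 226 154 85 74 71 26 1 3 3 7 0 6 3 7 2 5 7 30 70 98 124 123 112 91 76 65 98 100 116 160 168 169 174 180 177 179 180 178 180 180 186 193 215
314 227 227 226 222 189 90 76 73 23 10 14 3 9 1 7 4 11 10 10 17 48 100 123 120 104 81 67 63 84 95 98 100 114 157 169 168 169 175 179 176 177 177 175 178 186 190
316 227 228 227 220 206 124 75 73 22 11 10 9 6 11 12 28 35 38 51 64 86 102 97 80 62 53 65 90 96 96 97 99 99
[... 2228 characters left out ...]
7 177 175 177 177 175 176 175 176 176 176 176 172 163 153 136 122 110 107
344 113 112 115 112 115 111 111 114 112 108 96 105 112 114 109 112 118 146 176 177 178 176 174 177 178 176 179 178 177 177 180 177 178 177 176 174 170 162 148 131 117 109 107 109 109 109
25 0 mouth R,low,L [413.4 320.6] [399.2 332.8] [390.3 325.2] collar [417.1 319.9] [398.4 336. ] [386.7 325.9]
25 3 mouth R,low,L [412.8 319.5] [398.5 331.8] [389.7 324.2] collar [417.1 319.9] [398.4 336. ] [386.7 325.9]
20 2 mouth R,low,L [413.3 320.4] [399.1 331.7] [389.6 324. ] collar [417.1 319.9] [398.4 336. ] [386.7 325.9]
25 9 mouth R,low,L [411.7 317.5] [397.4 329.8] [388.5 322.2] collar [417.1 319.9] [398.4 336. ] [386.7 325.9]
```

The numbers agree with fully home: mouth low edge at row 332.7 against 332.8 predicted, side slope 0.53 against 0.55 for 25°. I'll ease the push slightly and hold.

>>> carry_out(
  moves=[
    {"slide": [-0.001,0,-0.002],"spin": 0},
    {"slide": [0,0,0],"spin": 0},
    {"slide": [0,0,0],"spin": 0},
    {"slide": [0,0,0],"spin": 0},
    {"slide": [0,0,0],"spin": 0},
    {"slide": [0,0,0],"spin": 0},
  ],
)

```text
t: 12.87
eef_pos: [551.4, -201.6, 132.0]
tcp_rot: [3.139, -0.008, -0.14]
ft_force: [-6.4, 2.5, 30.9]
opening: 0.313
grip_force: 40.0
```

```bash
python3 tilt.py; python3 -c "
import pickle
a=pickle.load(open('p7.pkl','rb'))['side']['color']
for v in range(306,336,2):print(v,*a[v,380:420,1])"
```

```text
12.9167 [ 551.34 -201.56  132.02] [-5.75  2.15 30.93]
R 303 [414.36 414.3  406.54 406.64 392.   402.22 407.73 408.08 408.63 409.42 409.94 410.41 411.   411.42 411.87 412.69 412.8  413.   413.09]
L 306 [3.82e+02 3.83e+02 3.83e+02 3.83e+02 3.83e+02 3.82e+02 3.82e+02 3.82e+02 3.82e+02 3.83e+02 3.83e+02 3.83e+02 3.84e+02 3.85e+02 3.86e+02 3.86e+02 3.87e+02 3.87e+02 3.88e+02 3.88e+02 3.87e+02 3.86e+02
 3.85e+02 3.84e+02 3.84e+02 3.93e+02 3.82e+02 9.00e+09]
306 161 173 124 38 9 4 14 15 4 17 8 0 9 9 12 9 9 16 16 11 7 12 42 85 95 95 100 161 178 180 183 195 207 208 207 208 210 214 218 222
308 232 234 224 97 14 11 4 10 12 11 5 12 14 8 4 13 3 9 11 9 11 11 35 85 122 117 86 117 168 178 178 184 207 207 207 208 209 208 213 214
310 231 227 185 87 50 29 10 10 7 13 5 9 8 11 5 6 2 18 7 9 22 44 83 107 117 103 68 75 118 165 177 179 183 201 208 201 204 196 194 185
312 231 224 155 85 73 63 22 8 18 4 12 0 17 13 11 9 16 7 28 70 100 121 121 111 91 73 67 97 100 118 156 166 171 172 178 177 178 177 178 178
314 225 225 187 92 76 73 22 7 0 13 4 2 11 3 9 6 12 8 47 104 123 117 103 80 59 60 88 99 97 101 119 157 168 1
[... 768 characters left out ...]
0 62 64 66 68 65 68 73 72 72 73 73 74 72 74 75 77 80 84 93 118 154 165 162 155 128 131 157 181
328 166 195 195 179 174 150 121 113 104 105 95 71 61 63 66 64 68 68 69 69 70 74 71 73 76 75 76 75 77 99 144 166 169 164 143 121 126 139 160 178
330 108 134 156 151 118 112 112 113 110 100 110 102 75 65 61 62 67 69 68 66 70 72 73 71 71 73 81 101 136 169 174 162 144 116 115 122 141 169 180 180
332 111 95 104 107 113 115 112 112 110 102 106 104 108 105 91 74 76 67 73 68 77 76 78 82 100 134 163 164 154 145 130 107 109 114 131 162 176 180 179 179
334 122 113 103 102 110 112 111 113 112 114 108 86 90 103 103 105 106 105 109 107 106 113 138 152 150 143 130 124 104 98 99 108 126 157 177 178 177 180 177 177
```

The pose is rigid: easing the push from 40 to 31 N moved nothing, and the edge slope of about 0.55 means 25°. So the gauge is seated square on the collar, and I'm handing in.

```bash
python3 -c "
from cell import job_done; print(job_done())"
```

```text
the job is handed in; nothing more can be done
None
```

The job is handed in: by the last side-camera measurement the gauge was square and fully home on the nipple, still gripped and held with about 31 N of push. The hand-in returned no verdict, and the pawl snap and pin travel were not read directly.

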